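# Pin the swing bar into the yoke

### The job

Close the welding jig: swing its bar fully into the yoke, then take the locking pin from its parking block and pass it through the upper ear, the eye of the bar and the lower ear until its collar sits down on the upper ear, and let go. The yoke is bolted down in slots and stands a little off its drawing position, mostly along the jig's length, so feel for its hole with the pin's nose, ease the pin in gently and do not force it; leave the other things on the table alone.

Things in the scene. Friction and masses are not known exactly. Their poses are not given: they have to be found in the camera images.
- jig: welding jig fixed to the table: steel base plate 90 (x) x 270 (y) x 10 mm, with the pivot post of a swing bar at +y and a yoke at -y. Origin: centre of the plate's underside, z up
- hole_nominal (a point): drawing position of the yoke's hole axis, on the upper ear's top face (81 mm above the table). The yoke is bolted in slots: its real upright axis is up to 11 mm off along the jig's y and up to 2 mm off along its x: feel or see it. Yoke: two level ears 50 x 50 x 10 mm (45 to 55 and 71 to 81 mm above the table), each with a 14 mm round through hole; open to the jig's -x, a web at +x
- bar (a joint): angle of the swing bar about its upright pivot (rad): 0 closed, eye at the drawing position between the ears; positive open, free end swung to the jig's -x side; stop at -0.006 (fully home). It stays where it is left (about 1.5 N at the knob moves it)
- bar_pivot (a point): pivot axis of the swing bar at the bar's top face, 68 mm above the table, at (0, 85) mm in the jig frame. The bar is 30 mm wide and 10 mm thick, its underside 58 mm above the table
- eye (a point): centre of the eye in the bar's free end, at its top face, 170 mm from the pivot: a slot 16 mm across the bar and 38 mm along it. With the bar at its stop the eye is near enough in line for the pin's tapered nose to draw the bar over
- bar_knob (a point): point on the axis of the upright black knob on the bar, 100 mm from the pivot: round, 16 to 20 mm in diameter, 40 mm tall, top 108 mm above the table; this point lies 20 mm below its top
- pin_head (a point): centre of the locking pin's grip head, a block 16 (x) x 28 (y) x 26 (z) mm. Under it a collar 26 mm in diameter and 4 mm thick; the collar's underside lies 17 mm below this point; below that the round shank, 12 mm in diameter and 56 mm long, whose last 4 mm taper to a flat nose of 10 mm diameter. Mass about 0.12 kg. z points along the pin to the head
- pin_tip (a point): centre of the pin's nose end, 73 mm below pin_head. With the pin seated in the yoke it lies 25 mm above the table
- park: parking block fixed to the table, 60 x 60 x 62 mm with a foot flange 80 x 80 mm; the pin stands upright in its 14 mm through hole, the collar on the block's top (62 mm). Origin: centre of its underside
- tape_measure: yellow tape measure 38 x 99 x 65 mm standing behind the jig, to be left alone; origin at its underside
- mug: spotted mug 82 x 117 x 91 mm, to be left alone; origin at its underside
- g_clamp: dark G-clamp 93 x 105 x 18 mm lying on the table, to be left alone; origin at its underside
- box_end_b: offcut of square tube 30 x 60 x 30 mm, to be left alone; origin at its underside
There are look-alikes about, which are no part of the job. Leave any pink look-alike of the part that bears pin_head alone.

How it is judged (in metres and radians):
On the way, in this order (a step that is already met when the one before it is completed fails the run):
1. the bar is swung into the yoke (value of joint bar below 0.03 rad), for 0.2 s.
2. the pin's nose has entered the upper ear (horizontal distance between pin_tip and hole_nominal below 0.014 m and height (world z) of pin_tip below 0.076 m), for 0.1 s.
At the end, for the whole second after the job is handed in: The bar is closed in the yoke (within 0.06 rad) and the released pin stands upright (within 0.08 rad) and at rest through both ears and the eye, its collar on the upper ear (within 3 mm) and its nose within 14 mm of the drawing axis (horizontal distance between pin_tip and hole_nominal below 0.014 m and height (world z) of pin_tip below 0.028 m and angle between pin_tip's own z axis and vertical below 0.08 rad and value of joint bar below 0.06 rad and linear speed of pin below 0.01 m/s and contact force between the fingers and pin below 0.1 N); the robot touches nothing.
It fails at once if the pin is forced: more than 35 N between the pin and the jig (contact force between pin and jig above 35 N).
It fails at once if a bystander is pushed more than 30 mm (distance of any of tape_measure, mug, g_clamp, box_end_b from where it was at the start of the episode above 0.03 m).
It also fails if it takes over 72 s, if anything falls off the work surface, if the arm or the gripper's body presses on something with over 40 N, if the wrist force passes 120 N, or if a joint passes its speed limit or range.

### The arm

A 6-joint arm with a two-finger parallel gripper is mounted at the origin on the work surface; the furniture and walls round the work are solid. World frame = base frame: x ahead of the robot, y to its left, z up, the work surface at z = 0. Lengths are in m, angles in degrees, forces in N, time in s.
With the tool pointing down it reaches from about 0.4 to 0.825 m from the base axis. Payload 7 kg.
Tool frame: the origin (TCP) lies midway between the tips of the shut fingers; the grasp point (between the pads) lies 19 mm behind it; z points along the fingers, x is the direction in which the jaws open and shut, and the axes are right-handed (so a half turn about z gives the same grasp; the last joint's range is limited). The gripper opens to 88 mm and grips with 3 to 60 N. Pads are 19 mm wide; open, the fingers measure 130 mm over their backs; the gripper's body (78 mm by 193 mm) begins 47 mm behind the grasp point.
Start: joints at [85.548, 20.546, 0.682, 0, -70.136, -16.507], TCP at [0.241, 0.63, 0.227] pointing down, gripper open.
Joint ranges: [-176.03, 176.03], [-82.01, 121.73], [-58.28, 71.71], [-173.87, 95.51], [-174.79, -0.11], [-173.66, 173.66]. Speed limits (degrees/s): [136.94, 136.94, 172.46, 180, 180, 180].

### API

Orientations are given as [roll, pitch, yaw] about the fixed x, y, z axes, in that order (R = Rz(yaw) Ry(pitch) Rx(roll)).
In Python, from plant import ctrl, vision, nets gives the robot as it stands.
- The arm moves only by the shell command python3 -m jog 'ROWS'. ROWS is text: rows parted by semicolons, each of 7 numbers parted by spaces: the turn, a rotation vector about the tool's x, y, z in units of 0.1 rad (1.0 is 0.1 rad), then the shift along the tool's x, y, z in units of 4 cm (1.0 is 4 cm), then the opening, from -1 (shut) to 1 (fully open). In form: rx ry rz x y z jaw; .... A call has 1 to 8 rows; each row shifts and turns the commanded pose from where the row before left it, along the tool's axes as they then stand; what a row does not reach is not made up. A row lasts 1/8 s, in which the tool goes at most 62.5 mm and 10.7 degrees, less where a joint would pass 70% of its speed; a pose out of reach is approached as far as the arm can. A call with a number of a shift or a turn outside -1 to 1 is refused whole. A call with a gripper value outside its range is refused whole. The fingers move at their own pace and stop on an object; the grip force is fixed at half the most. Time passes only in rows, so rows that do not move let the fingers close. It gives the time, the measured TCP pose, the force and the opening at its end, in the units of the state.
- ctrl.get_obs(): the state, without advancing time (a new reading comes with each control period).
- vision.snapshot(name): name is "scene" or "top"; returns (picture, depth): 420x560x3 uint8, red, green, blue; 420x560 float32, m along the optical axis (not along the pixel's ray), 0 where there is no reading.
- vision.camera_info(name): a dict with "camera_matrix" (3x3 intrinsics, pixels), "camera_from_world" (4x4, takes a point from world to camera coordinates). Camera axes: x right, y down, z forward; pixel columns grow to the right and rows downward; lengths in m; the calibration is good to about 2 mm. A picture is of the moment at which its call begins. camera_info takes no time and is no camera call.
- ctrl.close_job(): hands the job in, once; it reports no verdict.
Trained networks look in the newest picture that a camera, given by its name, has taken for a name from the list of things; names that differ only in an ending like _2 or _b are one class to them, and where a whole thing is asked for, a point or a joint stands for the part that bears it (a point fixed in the world has none). Each returns a list of dicts, best first, with "score" (0 to 1); they miss things now and then, are a little off and sometimes report something else, mostly with a low value. They report only what shows in the picture. A call takes as long as a camera call. They do not tell look-alikes from the thing itself.
- nets.boxes_of(target, camera): "location" ([x, y, z] in m, in world coordinates, good to about 4 mm: the middle of the surface that is visible of it).
The state is a dict: "clock": time; "joint_pos": joint angles; "qvel": joint speeds; "tau": joint torques, N m; "tool_pos": TCP position; "orientation": TCP orientation; "force": force on the tool from outside, world axes, zero at the start; "moment": the same for the moment, N m; "opening": finger opening in m.
Only numpy, scipy, OpenCV 4.12 (cv2) and the standard library are available. Lean on these libraries where they do the work, as an engineer would, in place of code of your own. Each camera call takes 0.05 s, during which the arm holds its last target.

## Working session

There is one attempt and no reset: what is moved stays moved. The work goes in short steps, Python scripts to look and compute and a shell command to move; the robot and the scene stay as the last step left them, time stands still between calls to the robot, and variables do not carry over. Pictures are saved under pics/ and viewed, and the job is handed in when it is done.

```bash
ls; mkdir -p pics
python3 - <<'E'
from plant import ctrl, vision, nets
import cv2
print(ctrl.get_obs())
for n in ("scene","top"):
    p,d=vision.snapshot(n); cv2.imwrite(f"pics/{n}0.png",p[:,:,::-1])
    print(vision.camera_info(n))
    for t in ["jig","bar_knob","eye","pin_head","park","bar_pivot","hole_nominal"]:
        try:
            print(n,t,[(round(r['score'],2),[round(float(v),3) for v in r['location']]) for r in nets.boxes_of(t,n)][:4])
        except Exception as e: print(n,t,e)
E
```

```text
pics
{'clock': 0.0, 'joint_pos': array([ 8.55476708e+01,  2.05907472e+01,  6.32858943e-01, -2.17580981e-02,
       -7.01347444e+01, -1.65080514e+01]), 'qvel': array([ 0.04116427, -0.0673389 , -0.02029109,  0.038611  ,  0.02886523,
       -0.00686423]), 'tau': array([-2.44351533e-03, -5.82718885e+01,  2.93060392e+01,  6.99701026e+00,
        7.04320759e-03, -1.61723692e-04]), 'tool_pos': array([0.24128956, 0.62986842, 0.22561834]), 'orientation': array([-1.79993286e+02, -9.46269022e-02, -1.10967796e+02]), 'force': array([-0.55500119,  0.24225158, -0.71569657]), 'moment': array([-0.02490171,  0.0344542 , -0.0750805 ]), 'opening': 0.08795927136758502}
{'camera_matrix': array([[488.96712617,   0.        , 278.00654603],
       [  0.        , 488.96712617, 213.5140304 ],
       [  0.        ,   0.        ,   1.        ]]), 'camera_from_world': array([[ 0.88426328, -0.4669478 , -0.00618153, -0.49437914],
       [-0.2554479 , -0.47257821, -0.84345492,  0.20566404],
       [ 0.39092816,  0.74741527, -0.5371644 ,  1.03891427],
       [ 0.        ,  0.        ,  0.        ,  1.        ]])}
sce
[... 527 characters left out ...]
02682],
       [  0.        ,   0.        ,   1.        ]]), 'camera_from_world': array([[ 2.27588159e-02, -9.99740892e-01,  4.31397109e-04,
        -5.03975708e-02],
       [-9.98466919e-01, -2.27515881e-02, -5.04596538e-02,
         5.38484925e-01],
       [ 5.04563943e-02,  7.17666229e-04, -9.98726007e-01,
         1.36239977e+00],
       [ 0.00000000e+00,  0.00000000e+00,  0.00000000e+00,
         1.00000000e+00]])}
top jig [(0.73, [0.556, 0.043, 0.008])]
top bar_knob [(0.58, [0.521, 0.052, 0.066])]
top eye [(0.9, [0.518, 0.052, 0.069])]
top pin_head [(0.57, [0.479, -0.401, 0.085]), (0.45, [0.393, -0.23, 0.086])]
top park []
top bar_pivot [(0.87, [0.565, 0.04, 0.01])]
top hole_nominal []
```

View pics/scene0.png

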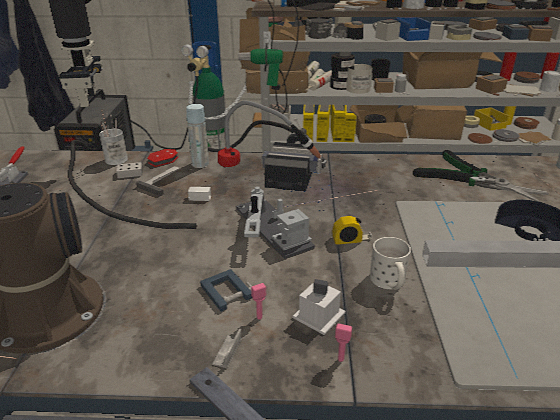

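View pics/top0.png

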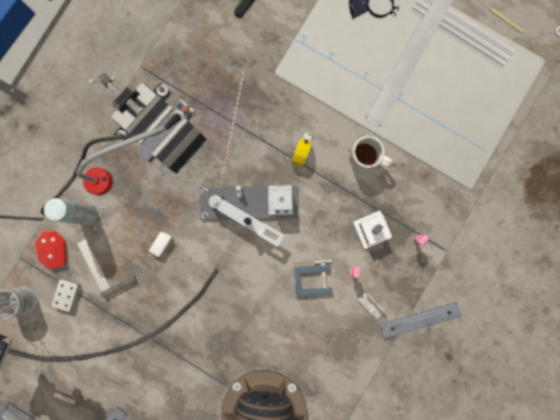

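The scene shows the jig at about (280,225) and the top view at (248,203), with the bar swung to its -x side. The dark pin head in the white park block is at scene (321,287) and top (376,230). The pink look-alikes are at scene (259,290)/(343,330) and top (356,272)/(422,240). I'll enlarge to confirm.

```bash
cat > h.py <<'E'
import numpy as np, cv2
from plant import ctrl, vision, nets
def w(n,u,v,z=None,d=None):
    c=vision.camera_info(n);K=c["camera_matrix"];T=np.linalg.inv(c["camera_from_world"])
    r=np.linalg.solve(K,[u,v,1.])
    if d is not None: return (T@np.r_[r*d,1])[:3]
    R=T[:3,:3]@r;o=T[:3,3]
    return o+R*(z-o[2])/R[2]
def px(n,P):
    c=vision.camera_info(n);q=c["camera_matrix"]@(c["camera_from_world"]@np.r_[P,1])[:3]
    return q[:2]/q[2]
E
python3 - <<'E'
from h import *
p,d=vision.snapshot("top"); np.save("top_d.npy",d); cv2.imwrite("pics/top1.png",p[:,:,::-1])
c=cv2.resize(p[170:260,190:310],None,fx=6,fy=6,interpolation=cv2.INTER_CUBIC); cv2.imwrite("pics/topjig.png",c[:,:,::-1])
c=cv2.resize(p[190:290,330:440],None,fx=6,fy=6,interpolation=cv2.INTER_CUBIC); cv2.imwrite("pics/toppin.png",c[:,:,::-1])
p,d=vision.snapshot("scene")
c=cv2.resize(p[180:350,190:370],None,fx=3.5,fy=3.5,interpolation=cv2.INTER_CUBIC); cv2.imwrite("pics/scz.png",c[:,:,::-1])
E
```

```text
(no output)
```

View pics/topjig.png

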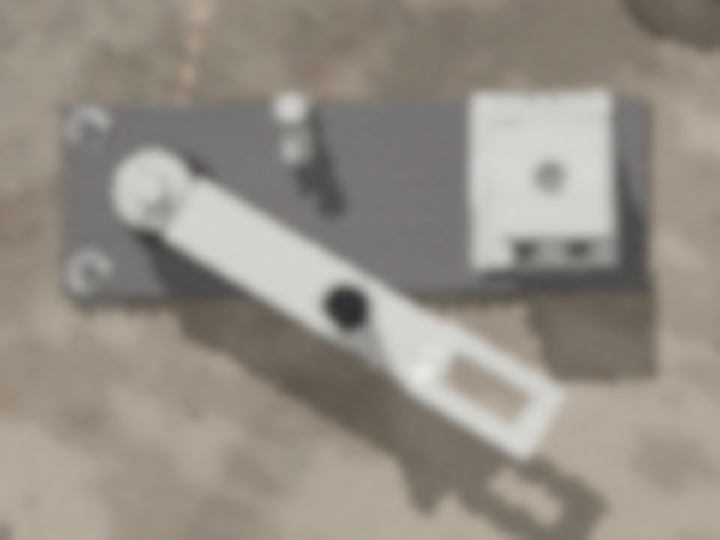

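View pics/toppin.png

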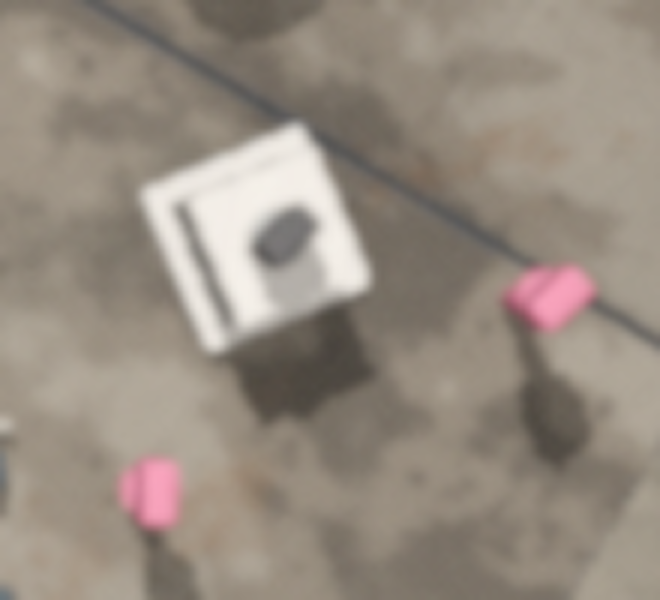

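View pics/scz.png

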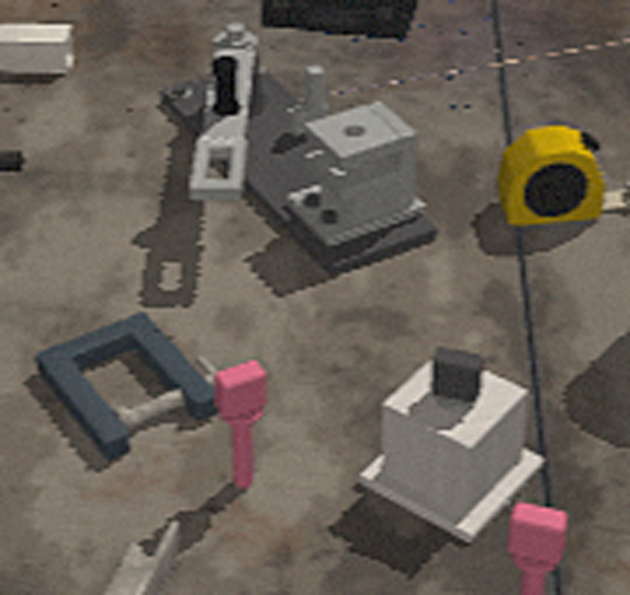

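The crops confirm it. The dark grey head standing in the white block's hole (top 377,230) is the real pin, and the pink ones are free-standing look-alikes. The yoke's hole shows at top (281.5,199). Next I'll measure these points.

Run:
```python
from h import *
def crop(n,x,y,x0,y0,s): return ((x+.5)/s-.5+x0,(y+.5)/s-.5+y0)
J=lambda x,y:crop("top",x,y,190,170,6)
def P(name,x,y,z):
    q=w("top",*J(x,y),z=z); print(name,q.round(4)); return q
tl=P("plate TL",65,100,.01);tr=P("TR",652,98,.01);bl=P("BL",72,303,.01);br=P("BR",655,300,.01)
hole=P("hole",551,178,.081)
kn=P("knobtop",347,308,.108)
pv=P("pivot",152,189,.068)
ey=P("eye",487,385,.068)
y=[P("ye",*a,.081) for a in [(472,95),(611,92),(613,245)]]
# scene hole
u=crop("s",355,131,190,180,3.5); print("scene hole",w("scene",*u,z=.081).round(4))
u=crop("s",234,27,190,180,3.5); print("scene pivot top?",w("scene",*u,z=.075).round(4))
# pin
top=cv2.imread("pics/top1.png"); d=np.load("top_d.npy")
g=top.max(2); m=np.zeros_like(g); 
m[215:245,365:392]=(g[215:245,365:392]<125)
for z in (0,):
    n,l,s,c=cv2.connectedComponentsWithStats(m)
    for i in range(1,n):
        if s[i,4]>15: print(s[i],c[i],w("top",*c[i],z=.092).round(4))
Y,X=np.mgrid[205:255,350:400]
H=np.array([[w("top",x,y_,d=d[y_,x])[2] for x in range(365,392)] for y_ in range(218,243)])
print((H*1000).round().astype(int))
```

```text
plate TL [0.6125 0.1887 0.01  ]
TR [ 0.6196 -0.0802  0.01  ]
BL [0.5196 0.1827 0.01  ]
BR [ 0.527  -0.0835  0.01  ]
hole [ 0.576 -0.035  0.081]
knobtop [0.5166 0.0502 0.108 ]
pivot [0.5683 0.1398 0.068 ]
eye [ 0.4858 -0.009   0.068 ]
ye [6.114e-01 2.000e-04 8.100e-02]
ye [ 0.6141 -0.0602  0.081 ]
ye [ 0.5475 -0.0625  0.081 ]
scene hole [ 0.5752 -0.0387  0.081 ]
scene pivot top? [0.5695 0.1439 0.075 ]
[384 215   8  17  64] [388.953125 220.390625] [ 0.5268 -0.3134  0.092 ]
[373 226   8   8  43] [376.58139535 229.6744186 ] [ 0.5022 -0.2818  0.092 ]
[377 239  15   6  54] [385.96296296 242.31481481] [ 0.4702 -0.3064  0.092 ]
[[  13    5    7    7   12   13   17   56   67   59   61   66   63   59
    58   64   67   62   66   -2    1    0   -6    3   -4   -1  -13]
 [   8   10   11   10   29   61   63   63   63   64   61   61   63   61
    64   60   62   62   62   61    2    3    3    4   -3   -2    3]
 [  11    3   40   65   64   65   64   63   61   63   63   63   61   63
    62   59   64   59   59   64   -1   -5    1   -1    0   -2   -1]
 [  55   63   62   64   63   63   62   60   65   58 
[... 2328 characters left out ...]
 [  24   39   55   61   66   63   62   59   61   66   66   64   65   61
    58   64   69   58   64    7   12    9    9    7    8    0   -4]
 [  15   30   49   63   60   62   65   66   61   60   62   65   66   58
    63   56   61    6    9    9   10    5    1   -5    1   -1    0]
 [   5   22   39   61   60   68   63   66   61   58   63   64   62   64
    10   11   13    9    9   11   -5    3    4    2    8   -1    0]
 [   9   19   33   50   66   62   60   62   64   65   62   61    9   11
     4   11    9    7    2   -5    2    1   -4    4    7   -4   -3]
 [   8   10   26   48   59   63   59   64   62   65    8   11   12   10
     8   -2   -1    5    0    3    3    4    0    3    1    6   -3]]
```

```bash
cat >> h.py <<'E'
def cloud(n,d):
    c=vision.camera_info(n);K=c["camera_matrix"];T=np.linalg.inv(c["camera_from_world"])
    v,u=np.mgrid[:d.shape[0],:d.shape[1]]
    r=np.stack([(u-K[0,2])/K[0,0],(v-K[1,2])/K[1,1],np.ones_like(d)],-1)*d[...,None]
    return r@T[:3,:3].T+T[:3,3]
E
python3 - <<'E'
from h import *
for n in("top","scene"):
    p,d=vision.snapshot(n);C=cloud(n,d);C[d==0]=9
    def sel(x0,x1,y0,y1,z0,z1):
        m=(C[...,0]>x0)&(C[...,0]<x1)&(C[...,1]>y0)&(C[...,1]<y1)&(C[...,2]>z0)&(C[...,2]<z1)
        return C[m]
    def rect(nm,q):
        if len(q)<5: print(nm,len(q));return
        r=cv2.minAreaRect((q[:,:2]*1000).astype(np.float32)); print(n,nm,len(q),"mean",q.mean(0).round(4),"rect",[np.round(a,1) for a in r])
    rect("pinhead",sel(.46,.54,-.32,-.24,.084,.1))
    rect("parktop",sel(.42,.56,-.36,-.22,.057,.067))
    rect("plate",sel(.5,.64,-.1,.2,.004,.016))
    rect("ear",sel(.5,.64,-.1,.02,.076,.088))
    rect("knobtop",sel(.48,.55,.02,.08,.1,.115))
    rect("bar",sel(.45,.58,-.03,.13,.063,.074))
    # hole darkness
    g=p.max(2).astype(float)
    u,v=px(n,[.5755,-.036,.081]);u,v=int(round(u)),int(round(v))
    G=g[v-6:v+7,u-6:u+7]; print(u,v);print(G.astype(int))
E
```

```text
top pinhead 65 mean [ 0.505  -0.2843  0.0921] rect [array([ 505.5, -284.4]), array([14.7, 26.2]), np.float64(45.2)]
top parktop 418 mean [ 0.5046 -0.2851  0.062 ] rect [array([ 505.1, -285.7]), array([59.8, 61.1]), np.float64(23.9)]
top plate 2140 mean [0.5721 0.0636 0.0098] rect [array([571.5,  49.5]), array([138.6, 298.9]), np.float64(0.5)]
top ear 418 mean [ 0.5821 -0.0346  0.0814] rect [array([582.4, -34.9]), array([62.6, 49.8]), np.float64(2.1)]
top knobtop 43 mean [0.5186 0.052  0.108 ] rect [array([518.8,  52.4]), array([15.3, 17.8]), np.float64(3.2)]
top bar 668 mean [0.52   0.0541 0.0683] rect [array([538.8,  37.7]), array([196.7,  82.3]), np.float64(60.3)]
282 199
[[213 212 213 213 212 212 212 212 212 212 212 212 211]
 [212 213 212 212 212 211 212 212 212 212 212 211 211]
 [212 212 212 212 210 207 208 209 212 212 212 212 211]
 [214 212 210 206 197 192 195 202 209 211 212 213 212]
 [214 213 206 193 174 163 168 184 201 210 214 214 214]
 [214 211 200 179 155 145 151 169 192 209 214 215 215]
 [213 209 196 171 154 149 153 168 191 208 213 214 214]
 [213 210 199 177 162 155 159 17
[... 1011 characters left out ...]
16 129 146 170 167 162 165 150 140 152]
 [117 136 150 169 167 165 159 157 158 159 158 150 139]
 [167 163 166 165 162 163 161 157 156 159 162 160 157]
 [159 158 156 160 163 162 164 162 158 162 162 158 160]
 [159 159 163 163 164 155 155 166 169 159 156 156 156]
 [159 158 156 141 107 109 103  99 115 147 159 159 156]
 [159 156 155 116  86  97 102  87  84 131 160 159 162]
 [160 158 159 133  91  91  96  97 124 155 163 159 155]
 [161 162 158 163 165 162 166 168 168 166 166 159 163]
 [156 157 160 158 159 159 158 157 160 163 162 166 167]
 [161 159 156 158 158 157 157 158 164 161 168 173 155]
 [145 163 156 158 158 161 159 164 165 144 131 111  89]
 [100 146 164 160 160 173 148 129 107  87  93  95  97]]
```

Measured: pin axis about (0.505,-0.286), head's short side at 45°. Yoke hole about (0.576,-0.036), knob (0.518,0.051). Top and scene give the same park-to-hole displacement to about 1 mm. I'll go to the knob's -x side with the jaws shut.

```bash
python3 -m jog '0 0 0 0.6 -0.6 0 -1; 0 0 0 1 -0.95 0 -1; 0 0 0 1 -0.95 0 -1; 0 0 0 1 -0.95 0 -1; 0 0 0 1 -0.95 0 -1; 0 0 0 1 -0.95 0 -1; 0 0 0 1 -0.95 0 -1; 0 0 0 1 -0.95 0 -1'; python3 -m jog '0 0 0 1 -0.95 0 -1; 0 0 0 1 -0.95 0 -1; 0 0 0 1 -0.95 0 -1; 0 0 0 0.5 -0.5 0 -1; 0 0 0 0 0 0 -1;0 0 0 0 0 0 -1'
```

```text
clock: 2.0
tool_pos: [0.404, 0.2411, 0.227]
orientation: [-180.0, 0.1, -110.9]
force: [0.9, 0.5, -1.0]
opening: 0.0135
clock: 2.75
tool_pos: [0.4785, 0.0641, 0.2266]
orientation: [-180.0, 0.0, -111.0]
force: [-0.0, 0.9, 0.6]
opening: 0.0002
```

```bash
python3 -m jog '0 0 0 0 0.1 1 -1; 0 0 0 0 0 1 -1; 0 0 0 0 0 1 -1; 0 0 0 0 0 0.6 -1; 0 0 0 0 0 0 -1'; python3 -m jog '0 0 0 0 -0.3 0 -1; 0 0 0 0 -0.2 0 -1; 0 0 0 0 -0.2 0 -1; 0 0 0 0 -0.2 0 -1; 0 0 0 0 -0.2 0 -1'
python3 - <<'E'
from h import *
p,d=vision.snapshot("scene");cv2.imwrite("pics/s2.png",cv2.resize(p[140:300,170:350],None,fx=3.5,fy=3.5)[:,:,::-1])
E
```

```text
clock: 3.38
tool_pos: [0.4735, 0.0657, 0.0812]
orientation: [179.9, -0.2, -110.9]
force: [0.4, -0.6, 0.7]
opening: 0.0001
clock: 4.0
tool_pos: [0.516, 0.0492, 0.0825]
orientation: [180.0, -0.0, -111.0]
force: [-2.8, 0.1, 0.5]
opening: 0.0006
```

View pics/s2.png

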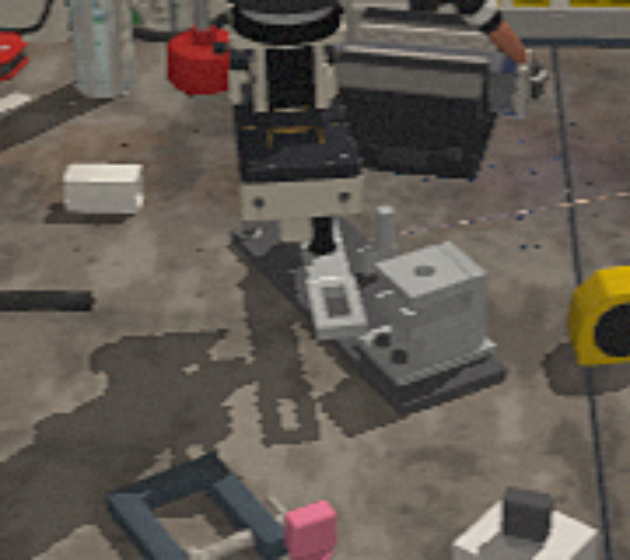

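The picture shows the shut fingers behind the black knob (320,235 in the crop) and the bar swinging towards the yoke. I'll keep pushing gently.

```bash
python3 -m jog '0 0 0 0 -0.15 0 -1; 0 0 0 0 -0.15 0 -1; 0 0 0 0 -0.15 0 -1; 0 0 0 0 -0.15 0 -1; 0 0 0 0 0 0 -1'
python3 -m jog '0 0 0 0 -0.06 0 -1; 0 0 0 0 -0.06 0 -1'
python3 - <<'E'
from h import *
p,d=vision.snapshot("top");cv2.imwrite("pics/t3.png",cv2.resize(p[160:270,190:310],None,fx=5,fy=5)[:,:,::-1])
E
```

```text
clock: 4.68
tool_pos: [0.539, 0.0409, 0.0826]
orientation: [-180.0, 0.0, -111.0]
force: [0.1, 0.6, -0.3]
opening: 0.0002
clock: 4.92
tool_pos: [0.5428, 0.0395, 0.0826]
orientation: [180.0, 0.0, -111.0]
force: [-1.2, 2.7, -0.2]
opening: 0.0002
```

View pics/t3.png

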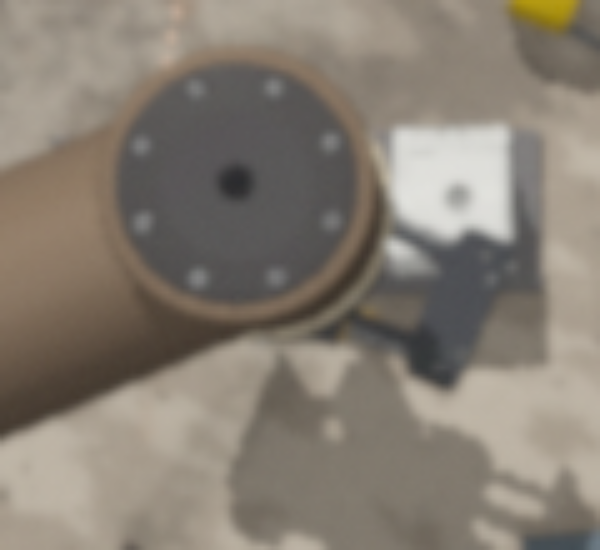

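The arm hides the bar from the top camera, so I'll go by force.

```bash
python3 -m jog '0 0 0 0 -0.05 0 -1; 0 0 0 0 -0.05 0 -1; 0 0 0 0 -0.05 0 -1; 0 0 0 0 0 0 -1'
python3 - <<'E'
from h import *
p,d=vision.snapshot("scene");cv2.imwrite("pics/s4.png",cv2.resize(p[140:300,170:350],None,fx=3.5,fy=3.5)[:,:,::-1])
E
```

```text
clock: 5.48
tool_pos: [0.5487, 0.0371, 0.0826]
orientation: [-180.0, -0.0, -111.0]
force: [-0.1, 1.0, 0.1]
opening: 0.0001
```

View pics/s4.png

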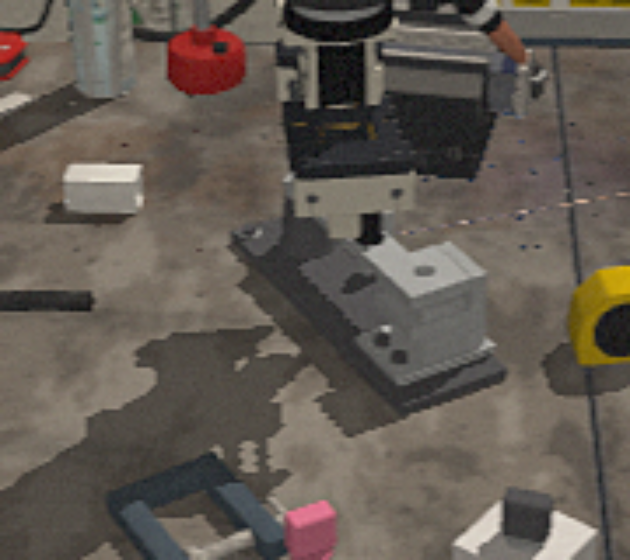

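The bar is inside the yoke now, with the knob at crop (372,225). I'll push on until the stop is felt.

```bash
python3 -m jog '0 0 0 0 -0.04 0 -1; 0 0 0 0 -0.04 0 -1; 0 0 0 0 -0.04 0 -1'; python3 -m jog '0 0 0 0 -0.04 0 -1; 0 0 0 0 -0.04 0 -1'; python3 -m jog '0 0 0 0 -0.04 0 -1; 0 0 0 0 -0.04 0 -1'
```

```text
clock: 5.9
tool_pos: [0.5494, 0.0366, 0.0823]
orientation: [179.7, -0.1, -111.0]
force: [-21.7, 16.8, 17.0]
opening: 0.0004
clock: 6.15
tool_pos: [0.5496, 0.0363, 0.0822]
orientation: [179.4, -0.1, -111.0]
force: [-34.7, 27.0, 26.1]
opening: 0.0005
clock: 6.4
tool_pos: [0.5498, 0.0362, 0.0821]
orientation: [179.2, -0.1, -111.0]
force: [-49.3, 34.2, 36.1]
opening: 0.0002
```

The stop is clearly reached, and I pressed harder there than needed. Backing off, then I'll check the bar from above.

```bash
python3 -m jog '0 0 0 0 0.28 0 -1; 0 0 0 0 0.8 0 -1; 0 0 0 0 0.3 -0.5 -0.3; 0 0 0 0 0 -1 -0.3; 0 0 0 0.5 0.8 -1 -0.3; 0 0 0 1 0.4 -0.5 -0.3;  0 0 0 1 0 0 -0.3; 0 0 0 1 0 0 -0.3'; python3 -m jog '0 0 0 1 0 0 -0.3; 0 0 0 1 0 0 -0.3;0 0 0 0.5 0 0 -0.3; 0 0 0 0 0 0 -0.3'
python3 - <<'E'
from h import *
p,d=vision.snapshot("top");cv2.imwrite("pics/t5.png",cv2.resize(p[160:290,180:400],None,fx=3.5,fy=3.5,interpolation=cv2.INTER_CUBIC)[:,:,::-1])
C=cloud("top",d);C[d==0]=9
def sel(x0,x1,y0,y1,z0,z1):
    m=(C[...,0]>x0)&(C[...,0]<x1)&(C[...,1]>y0)&(C[...,1]<y1)&(C[...,2]>z0)&(C[...,2]<z1); return C[m]
k=sel(.5,.62,0,.08,.1,.115); print("knob",len(k),k.mean(0))
b=sel(.5,.62,-.005,.115,.063,.073); print("bar",len(b)); print(np.polyfit(b[:,1],b[:,0],1))
r=cv2.minAreaRect((b[:,:2]*1000).astype(np.float32));print(r)
E
```

```text
clock: 7.4
tool_pos: [0.4122, -0.0616, 0.2034]
orientation: [-179.9, 0.1, -110.9]
force: [-0.5, -0.5, 0.1]
opening: 0.0305
clock: 7.9
tool_pos: [0.3763, -0.1551, 0.2028]
orientation: [-180.0, -0.0, -111.1]
force: [0.3, 0.5, 0.0]
opening: 0.0306
knob 42 [0.57274727 0.03909928 0.10845876]
bar 449
[-0.03634803  0.57404851]
((583.7379760742188, 54.662574768066406), (53.588382720947266, 118.90740203857422), 1.2389576435089111)
```

View pics/t5.png

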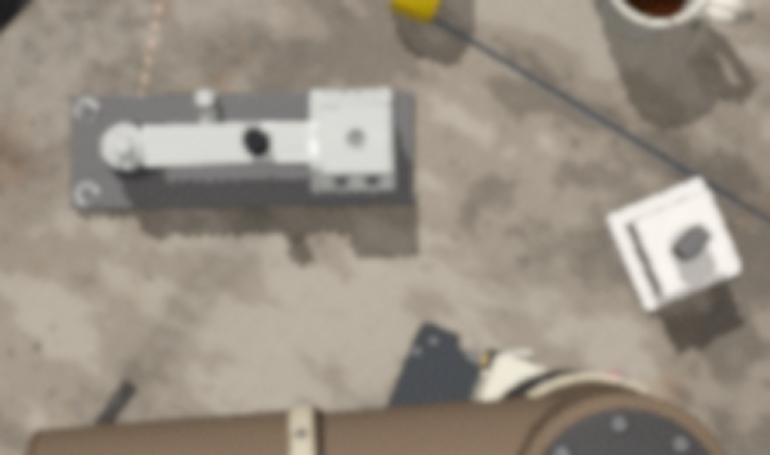

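The bar lies straight along the jig, with the knob now at (0.573,0.039). On to the pin: turn, then move above it.

```bash
python3 -m jog '0 0 0.85 0 0 0 -0.1; 0 0 0.85 0 0 0 -0.1; 0 0 0.85 0 0 0 -0.1; 0 0 0.85 0 0 0 -0.1; 0 0 0.8 0 0 0 -0.1; 0 0 0 0 -0.8 0 -0.1; 0 0 0 0 -1 0 -0.1; 0 0 0 0 -1 0 -0.1'; python3 -m jog '0 0 0 0 -1 0 -0.1; 0 0 0 0 -0.8 0 -0.1; 0 0 0 0 0 0 -0.1;0 0 0 0 0 0 -0.1'
```

```text
clock: 8.95
tool_pos: [0.4576, -0.2333, 0.2027]
orientation: [-180.0, 0.0, -134.9]
force: [1.1, 0.7, 0.8]
opening: 0.0397
clock: 9.45
tool_pos: [0.5067, -0.2833, 0.2021]
orientation: [180.0, -0.0, -135.0]
force: [-0.3, 0.4, 0.8]
opening: 0.0394
```

```bash
python3 -m jog '0 0 0 0.08 -0.02 0.8 -0.1; 0 0 0 0 0 1 -0.1; 0 0 0 0 0 0.8 -0.1; 0 0 0 0 0 0.4 -0.1; 0 0 0 0 0 0.2 -0.1; 0 0 0 0 0 0.1 -0.1; 0 0 0 0 0 0 -0.1'
python3 - <<'E'
from h import *
p,d=vision.snapshot("scene");cv2.imwrite("pics/s6.png",cv2.resize(p[200:360,230:400],None,fx=3.7,fy=3.7,interpolation=cv2.INTER_CUBIC)[:,:,::-1])
E
```

```text
clock: 10.32
tool_pos: [0.5055, -0.287, 0.0712]
orientation: [-179.9, 0.0, -135.0]
force: [0.0, -0.9, 0.6]
opening: 0.039
```

View pics/s6.png

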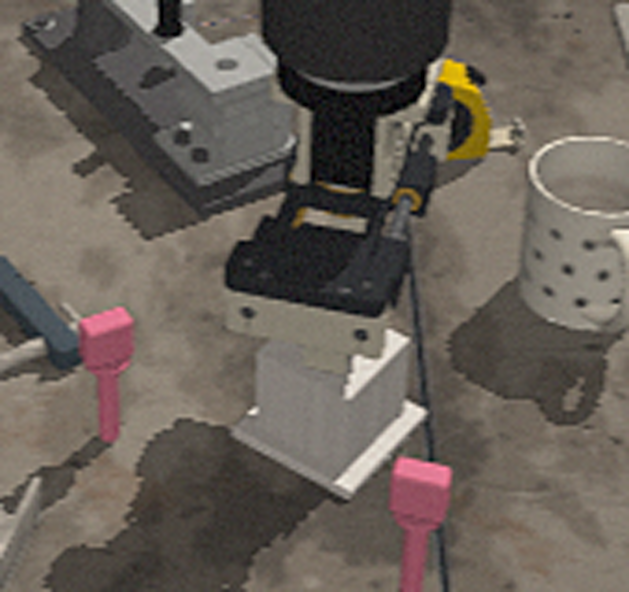

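The fingers straddle the head just above the block, clear of both pink look-alikes. Closing.

```bash
python3 -m jog '0 0 0 0 0 0 -1; 0 0 0 0 0 0 -1; 0 0 0 0 0 0 -1; 0 0 0 0 0 0 -1; 0 0 0 0 0 0 -1; 0 0 0 0 0 0 -1'; python3 -m jog '0 0 0 0 0 -0.1 -1;0 0 0 0 0 -0.2 -1;0 0 0 0 0 -0.2 -1;0 0 0 0 0 -0.3 -1;0 0 0 0 0 -0.4 -1;0 0 0 0 0 -0.6 -1;0 0 0 0 0 -0.7 -1; 0 0 0 0 0 0 -1'
```

```text
clock: 11.12
tool_pos: [0.5051, -0.287, 0.0707]
orientation: [-180.0, -0.0, -135.0]
force: [-1.4, 0.2, 3.5]
opening: 0.0154
clock: 12.12
tool_pos: [0.5067, -0.2874, 0.1741]
orientation: [-179.7, 0.1, -135.0]
force: [0.8, -0.3, -2.0]
opening: 0.0157
```

Pin gripped (opening 15.7 mm). Moving over the yoke.

```bash
python3 -m jog '0 0 0 -0.6 0.34 0 -1; 0 0 0 -0.9 0.52 0 -1; 0 0 0 -0.9 0.52 0 -1; 0 0 0 -0.9 0.5 0 -1; 0 0 0 -0.9 0.5 0 -1; 0 0 0 -0.9 0.5 0 -1; 0 0 0 -0.54 0.32 0.1 -1; 0 0 0 0 0 0 -1'; python3 -m jog '0 0 0 0 0 0 -1;0 0 0 0 0 0 -1'
python3 - <<'E'
from h import *
for n in("scene","top"):
    p,d=vision.snapshot(n);u,v=map(int,px(n,[.576,-.036,.09]));cv2.imwrite(f"pics/{n}7.png",cv2.resize(p[v-60:v+40,u-50:u+50],None,fx=6,fy=6,interpolation=cv2.INTER_CUBIC)[:,:,::-1])
print(ctrl.get_obs()["tool_pos"],ctrl.get_obs()["orientation"])
E
```

```text
clock: 13.12
tool_pos: [0.5741, -0.0354, 0.1661]
orientation: [180.0, -0.0, -134.9]
force: [-0.8, -0.3, -0.7]
opening: 0.0155
clock: 13.38
tool_pos: [0.5739, -0.0376, 0.1666]
orientation: [180.0, -0.0, -135.1]
force: [-0.5, 0.4, -1.1]
opening: 0.016
[ 0.57395299 -0.03766552  0.16667912] [-1.79998417e+02  3.43358156e-04 -1.35081515e+02]
```

View pics/scene7.png

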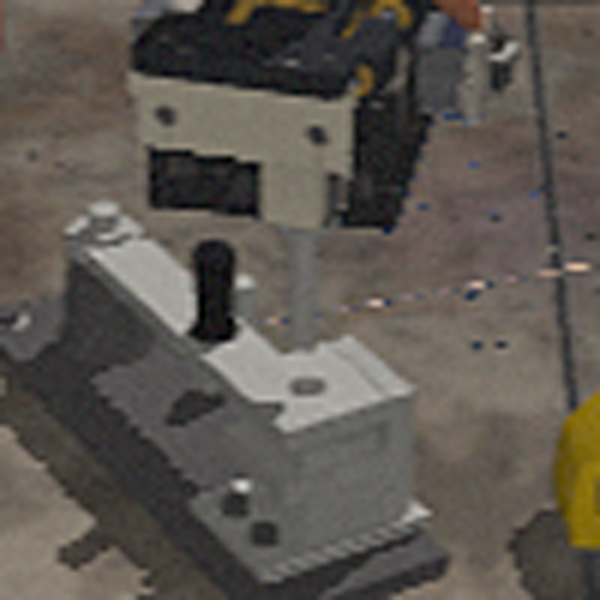

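The shank hangs upright in the gripper, its nose at crop (302,347), just short of the hole at (307,386). I'll work out the offset.

Run:
```python
from h import *
n="scene"
u0,v0=map(int,px(n,[.576,-.036,.09])); u0-=50;v0-=60
f=lambda x,y:((x+.5)/6-.5+u0,(y+.5)/6-.5+v0)
h=w(n,*f(307,386),z=.081); print("hole",h)
# nose: bottom rim front at row ~350 ; centre col 302
for z in (.100,.102,.104):
    print("nose row 347",z,w(n,*f(302,347),z=z))
# expected column of shank if nose at hole xy
for z in (.102,.110): print("px if aligned",z,(px(n,[h[0],h[1],z])-np.array([u0,v0])+.5)*6-.5)
```

```text
hole [ 0.57488849 -0.03767563  0.081     ]
nose row 347 0.1 [ 0.57276328 -0.03704984  0.1       ]
nose row 347 0.102 [ 0.57120648 -0.03982832  0.102     ]
nose row 347 0.104 [ 0.56964969 -0.04260679  0.104     ]
px if aligned 0.102 [307.40795003 342.18306848]
px if aligned 0.11 [307.56541747 325.26986947]
```

```bash
python3 -m jog '0 0 0 -0.03 -0.03 0.1 -1; 0 0 0 0 0 0.15 -1; 0 0 0 0 0 0.15 -1; 0 0 0 0 0 0.03 -1; 0 0 0 0 0 0 -1;0 0 0 0 0 0 -1'; python3 -m jog '0 0 0 0 0 0.03 -1; 0 0 0 0 0 0.03 -1; 0 0 0 0 0 0 -1'
```

```text
clock: 14.22
tool_pos: [0.576, -0.0369, 0.1495]
orientation: [-180.0, 0.0, -135.0]
force: [0.8, 0.5, -2.1]
opening: 0.0157
clock: 14.6
tool_pos: [0.5758, -0.0369, 0.1469]
orientation: [180.0, -0.0, -135.0]
force: [-0.4, -0.3, -1.4]
opening: 0.0159
```

```bash
python3 -m jog '0 0 0 0 0 0.03 -1; 0 0 0 0 0 0.02 -1; 0 0 0 0 0 0 -1'; python3 -m jog '0 0 0 0 0 0.025 -1; 0 0 0 0 0 0 -1'; python3 -m jog '0 0 0 0 0 0.025 -1; 0 0 0 0 0 0 -1'
```

```text
clock: 14.98
tool_pos: [0.5758, -0.0369, 0.1449]
orientation: [180.0, -0.0, -135.0]
force: [0.7, 0.3, -2.1]
opening: 0.0157
clock: 15.22
tool_pos: [0.5758, -0.0369, 0.1439]
orientation: [180.0, -0.0, -135.0]
force: [-0.3, -0.3, -2.1]
opening: 0.0154
clock: 15.48
tool_pos: [0.5758, -0.0369, 0.1429]
orientation: [180.0, -0.0, -135.0]
force: [-0.2, -0.2, -1.7]
opening: 0.0161
```

```bash
python3 -m jog '0 0 0 0 0 0.025 -1; 0 0 0 0 0 0 -1'; python3 -m jog '0 0 0 0 0 0.025 -1; 0 0 0 0 0 0 -1'; python3 -m jog '0 0 0 0 0 0.025 -1; 0 0 0 0 0 0 -1'; python3 -m jog '0 0 0 0 0 0.025 -1; 0 0 0 0 0 0 -1'
```

```text
clock: 15.72
tool_pos: [0.5758, -0.0369, 0.1419]
orientation: [180.0, -0.0, -135.0]
force: [0.2, 0.1, 0.0]
opening: 0.0159
clock: 15.98
tool_pos: [0.5758, -0.037, 0.1409]
orientation: [180.0, -0.0, -135.0]
force: [0.2, 0.7, -0.9]
opening: 0.0158
clock: 16.23
tool_pos: [0.5758, -0.0369, 0.1399]
orientation: [180.0, -0.0, -135.0]
force: [0.4, -0.8, -0.7]
opening: 0.0158
clock: 16.48
tool_pos: [0.5758, -0.0369, 0.1389]
orientation: [180.0, -0.0, -135.0]
force: [0.2, 0.1, -0.8]
opening: 0.0155
```

The nose is about 7 mm below the ear's top with hardly any force, so it has entered. I'll ease on down towards the bar's eye.

```bash
python3 -m jog '0 0 0 0 0 0.025 -1; 0 0 0 0 0 0.025 -1; 0 0 0 0 0 0 -1'; python3 -m jog '0 0 0 0 0 0.025 -1; 0 0 0 0 0 0.025 -1; 0 0 0 0 0 0 -1'; python3 -m jog '0 0 0 0 0 0.025 -1; 0 0 0 0 0 0.025 -1; 0 0 0 0 0 0 -1'
```

```text
clock: 16.85
tool_pos: [0.5757, -0.0369, 0.1368]
orientation: [180.0, -0.0, -135.0]
force: [0.0, 0.4, -0.2]
opening: 0.0154
clock: 17.23
tool_pos: [0.5758, -0.0369, 0.1349]
orientation: [180.0, -0.0, -135.0]
force: [0.2, -0.4, -1.8]
opening: 0.0154
clock: 17.6
tool_pos: [0.5758, -0.0369, 0.1328]
orientation: [180.0, -0.0, -135.0]
force: [-0.2, -0.6, -1.6]
opening: 0.0158
```

Run:
```python
from h import *
p,d=vision.snapshot("scene");u,v=map(int,px("scene",[.576,-.036,.09]));cv2.imwrite("pics/s8.png",cv2.resize(p[v-60:v+40,u-50:u+50],None,fx=6,fy=6,interpolation=cv2.INTER_CUBIC)[:,:,::-1])
```

```text
(no output)
```

View pics/s8.png

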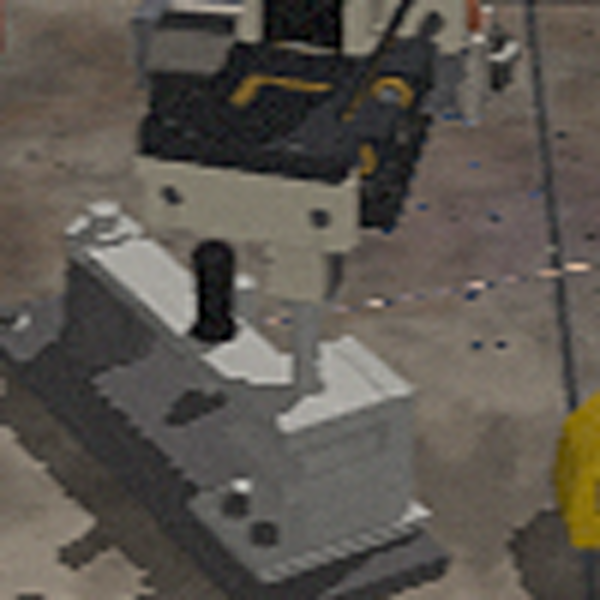

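The shank goes into the hole at crop (307,386). Continuing down.

```bash
python3 -m jog '0 0 0 0 0 0.03 -1; 0 0 0 0 0 0.03 -1; 0 0 0 0 0 0.03 -1; 0 0 0 0 0 0 -1'; python3 -m jog '0 0 0 0 0 0.03 -1; 0 0 0 0 0 0.03 -1; 0 0 0 0 0 0.03 -1; 0 0 0 0 0 0 -1'; python3 -m jog '0 0 0 0 0 0.03 -1; 0 0 0 0 0 0.03 -1; 0 0 0 0 0 0 -1'
```

```text
clock: 18.15
tool_pos: [0.5758, -0.0369, 0.1292]
orientation: [180.0, -0.0, -135.0]
force: [0.2, -0.5, -1.4]
opening: 0.0159
clock: 18.65
tool_pos: [0.5758, -0.0369, 0.1256]
orientation: [180.0, -0.0, -135.0]
force: [-0.1, 0.3, -0.6]
opening: 0.0155
clock: 19.02
tool_pos: [0.5758, -0.037, 0.1232]
orientation: [180.0, -0.0, -135.0]
force: [0.2, -0.1, -1.3]
opening: 0.0158
```

```bash
python3 -m jog '0 0 0 0 0 0.03 -1; 0 0 0 0 0 0.03 -1; 0 0 0 0 0 0.03 -1; 0 0 0 0 0 0 -1'; python3 -m jog '0 0 0 0 0 0.03 -1; 0 0 0 0 0 0.03 -1; 0 0 0 0 0 0.03 -1; 0 0 0 0 0 0 -1'; python3 -m jog '0 0 0 0 0 0.03 -1; 0 0 0 0 0 0.03 -1; 0 0 0 0 0 0 -1'; python3 -m jog '0 0 0 0 0 0.03 -1; 0 0 0 0 0 0.03 -1; 0 0 0 0 0 0 -1'
```

```text
clock: 19.52
tool_pos: [0.5757, -0.037, 0.1196]
orientation: [180.0, -0.0, -135.0]
force: [0.5, 0.3, -0.8]
opening: 0.0159
clock: 20.02
tool_pos: [0.5758, -0.0369, 0.116]
orientation: [180.0, -0.0, -135.0]
force: [-0.1, -0.0, -0.8]
opening: 0.0154
clock: 20.4
tool_pos: [0.5757, -0.0369, 0.1136]
orientation: [180.0, -0.0, -135.0]
force: [0.4, 0.3, -0.6]
opening: 0.0158
clock: 20.78
tool_pos: [0.5758, -0.037, 0.1112]
orientation: [180.0, -0.0, -135.0]
force: [-0.2, -0.4, -0.4]
opening: 0.016
```

```bash
python3 -m jog '0 0 0 0 0 0.05 -1; 0 0 0 0 0 0.05 -1; 0 0 0 0 0 0.05 -1; 0 0 0 0 0 0.05 -1; 0 0 0 0 0 0 -1'; python3 -m jog '0 0 0 0 0 0.05 -1; 0 0 0 0 0 0.05 -1; 0 0 0 0 0 0.05 -1; 0 0 0 0 0 0.05 -1; 0 0 0 0 0 0 -1'; python3 -m jog '0 0 0 0 0 0.04 -1; 0 0 0 0 0 0.03 -1; 0 0 0 0 0 0 -1'
```

```text
clock: 21.4
tool_pos: [0.5757, -0.037, 0.1032]
orientation: [180.0, -0.0, -135.0]
force: [0.7, 0.4, -1.5]
opening: 0.0158
clock: 22.02
tool_pos: [0.5757, -0.037, 0.0951]
orientation: [180.0, -0.0, -135.0]
force: [-0.2, 0.0, 0.2]
opening: 0.0156
clock: 22.4
tool_pos: [0.5758, -0.0369, 0.0924]
orientation: [180.0, -0.0, -135.0]
force: [-0.2, -0.8, -1.8]
opening: 0.0161
```

```bash
python3 -m jog '0 0 0 0 0 0.025 -1; 0 0 0 0 0 0 -1'; python3 -m jog '0 0 0 0 0 0.02 -1; 0 0 0 0 0 0 -1'; python3 -m jog '0 0 0 0 0 0.02 -1; 0 0 0 0 0 0 -1'
```

```text
clock: 22.65
tool_pos: [0.5758, -0.0369, 0.0915]
orientation: [180.0, -0.0, -135.0]
force: [-0.0, -0.1, -0.5]
opening: 0.0158
clock: 22.9
tool_pos: [0.5758, -0.0369, 0.0907]
orientation: [180.0, -0.0, -135.0]
force: [-0.7, 0.6, -1.8]
opening: 0.0157
clock: 23.15
tool_pos: [0.5758, -0.0369, 0.0899]
orientation: [180.0, -0.0, -135.0]
force: [-0.3, 0.9, -1.3]
opening: 0.0159
```

```bash
python3 -m jog '0 0 0 0 0 0.015 -1; 0 0 0 0 0 0 -1'; python3 -m jog '0 0 0 0 0 0 -0.85; 0 0 0 0 0 0 -0.7;0 0 0 0 0 0 -0.5;0 0 0 0 0 0 -0.3;0 0 0 0 0 0 -0.2; 0 0 0 0 0 0 -0.2'; python3 -m jog '0 0 0 0 0 -0.1 -0.2; 0 0 0 0 0 -0.3 -0.2; 0 0 0 0 0 -0.6 -0.2; 0 0 0 0 0 -1 -0.2;0 0 0 0 0.5 -1 -0.2; 0 0 0 0 1 0 -0.2; 0 0 0 0 1 0 -0.2; 0 0 0 0 1 0 -0.2'; python3 -m jog '0 0 0 0.7 0.7 0 -0.2; 0 0 0 1 0.7 0 -0.2; 0 0 0 1 0.7 0 -0.2; 0 0 0 0 0 0 -0.2'
python3 - <<'E'
from h import *
n="scene";p,d=vision.snapshot(n);u,v=map(int,px(n,[.576,-.036,.09]));cv2.imwrite("pics/s9.png",cv2.resize(p[v-60:v+40,u-50:u+50],None,fx=6,fy=6,interpolation=cv2.INTER_CUBIC)[:,:,::-1])
n="top";p,d=vision.snapshot(n);cv2.imwrite("pics/t9.png",cv2.resize(p[150:300,180:400],None,fx=3.5,fy=3.5,interpolation=cv2.INTER_CUBIC)[:,:,::-1])
C=cloud(n,d);C[d==0]=9
m=(C[...,0]>.54)&(C[...,0]<.61)&(C[...,1]>-.07)&(C[...,1]<0)&(C[...,2]>.095)&(C[...,2]<.14)
q=C[m];print(len(q),q.mean(0),np.median(q[:,2]))
E
```

```text
clock: 23.4
tool_pos: [0.5759, -0.0369, 0.0897]
orientation: [-180.0, 0.0, -135.0]
force: [-1.8, 0.2, 3.3]
opening: 0.0158
clock: 24.15
tool_pos: [0.5758, -0.0369, 0.0892]
orientation: [180.0, -0.0, -135.0]
force: [0.2, 0.0, 0.2]
opening: 0.0349
clock: 25.15
tool_pos: [0.4762, 0.0628, 0.2105]
orientation: [-180.0, 0.1, -135.0]
force: [0.4, 0.2, -0.0]
opening: 0.035
clock: 25.65
tool_pos: [0.339, 0.0445, 0.2105]
orientation: [180.0, 0.2, -134.9]
force: [0.8, 0.3, 0.7]
opening: 0.035
71 [ 0.57511007 -0.03486716  0.10981393] 0.11003998496797429
```

View pics/s9.png

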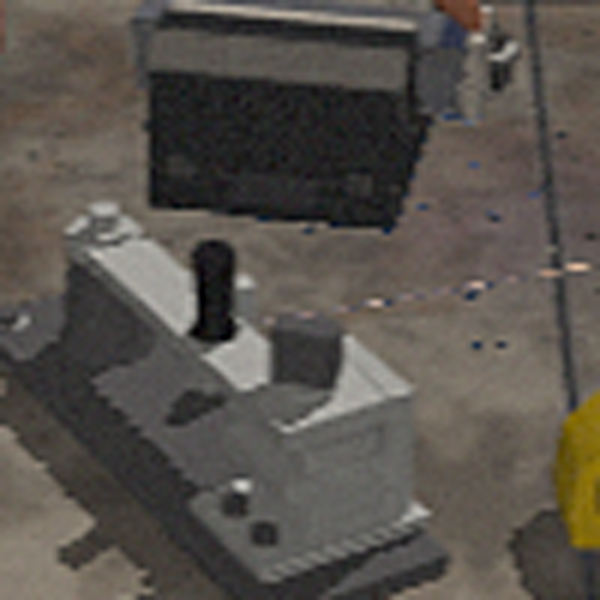

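View pics/t9.png

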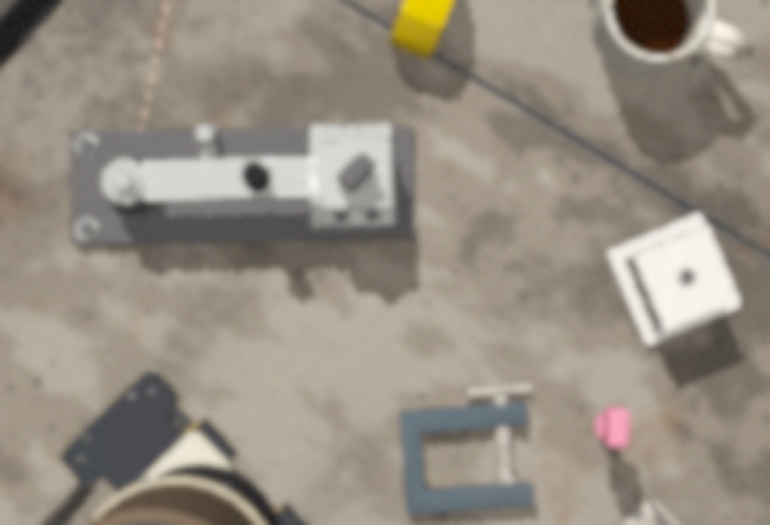

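The pin's head stands upright on the yoke at top crop (357,173). Its top is at 110 mm against the 111 mm expected when seated. The bar is closed, the park block is empty and the arm is clear.

Run:
```python
from plant import ctrl
print(ctrl.close_job())
```

```text
the job is handed in; nothing more can be done
None
```

The job is handed in: the bar is closed against its stop, and the pin sits through both ears and the eye, released. I handed in shortly after 25.65 s of the 72 s; no verdict was reported.

- **Bar:** I swung it home with the shut fingers against the knob. I pressed too hard at the stop: three small pushes took the tool force to about 70 N (components -49, 34, 36). That is under the 120 N wrist limit, but above the 40 N limit if that one also counts the fingers. I backed off at once, and nothing was reported as failed.
- **Pin:** I gripped the dark pin in the white block; the pink look-alikes were left alone. The nose went into the yoke's hole on the first try, with the hole at about (0.576, -0.037). Tool force stayed within about 2 N on the way down and rose to about 3 to 4 N when the collar met the ear.
- **Last checks:** The head's top measured 110 mm against 111 mm expected when seated. The pin looked upright and the bar in line with the jig in both views. The pin's nose and shank could not be seen below the upper ear. I saw no sign of any bystander having moved, but did not measure it. The arm is clear of everything.
- **Disagreement:** The two cameras differed by about 2 to 3 mm in y on absolute positions. They agreed to about 1 mm on the distance from park to hole, so I went by that.

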